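# Trip-test a roller-lever limit switch and re-arm it

### The arm

A 6-joint arm with a two-finger parallel gripper is mounted at the origin on a cart in front of the work surface, level with it; the furniture and walls round the work are solid. World frame = base frame: x ahead of the robot, y to its left, z up, the work surface at z = 0. Lengths are in m, angles in degrees, forces in N, time in s.
With the tool pointing down it reaches from about 0.425 to 0.925 m from the base axis. Payload 12.5 kg.
Tool frame: the origin (TCP) lies midway between the tips of the shut fingers; the grasp point (between the pads) lies 19 mm behind it (manip.grip_point_offset is the distance from the TCP to the grasp point, in m); x points along the fingers, y is the direction in which the jaws open and shut, and the axes are right-handed (so a half turn about x gives the same grasp; the last joint's range is limited). The gripper opens to 85 mm and grips with 20 to 120 N. Pads are 22 mm wide; open, the fingers measure 114 mm over their backs; the gripper's body (76 mm by 85 mm) begins 54 mm behind the grasp point. The pads swing forward as they close: fully open they stand 13 mm farther back than shut.
Start: joints at [-79.905, 28.126, 89.318, -0, 62.55, -6.05], TCP at [0.174, -0.6, 0.203] pointing down, gripper open.
Joint ranges: [-177.58, 177.58], [-47.91, 125.51], [2.72, 160], [-65.01, 245.01], [3.68, 167.84], [-153.87, 153.87]. Speed limits (degrees/s): [127.2, 127.2, 159.86, 180, 180, 180].

### API

Orientations are given as [roll, pitch, yaw] about the fixed x, y, z axes, in that order (R = Rz(yaw) Ry(pitch) Rx(roll)).
In Python, from workcell import manip gives the robot as it stands. The module is installed in compiled form; this text tells all that it offers.
- The arm moves only by the tool move_arm, never from a script. Its arguments are lists of equal length, an entry for each row: "delta_pos": the shift along the tool's x, y, z in cm, a list of three; "dr": the turn, a rotation vector about the tool's x, y, z in degrees, a list of three; "grip": the gripper command: -1 is fully open, 1 is shut, values between are in proportion. In form: {"delta_pos": [[x, y, z], ...], "dr": [[rx, ry, rz], ...], "grip": [grip, ...]}. A call has 1 to 12 rows; each row shifts and turns the pose as measured when the row begins, along the tool's axes as they then stand; what a row does not reach is not made up. A row lasts 1/8 s, in which the tool goes at most 62.5 mm and 10.7 degrees, less where a joint would pass 70% of its speed; a pose out of reach is approached as far as the arm can. A call with a gripper value outside its range is refused whole. The fingers move at their own pace and stop on an object; "squeeze" is the grip in N (left out, the last holds). Time passes only in rows, so rows that do not move let the fingers close. It gives the time, the measured TCP pose, the force and the opening at its end, in the units of the state.
- manip.get_obs(): the state, without advancing time (a new reading comes with each control period).
- manip.snapshot(name): name is "scene" or "side" or "wrist"; returns the picture (480x640x3 uint8, red, green, blue); there is no depth.
- manip.calibration(name): a dict with "camera_matrix" (3x3 intrinsics, pixels), "pose" (4x4, takes a point from camera to world coordinates). Camera axes: x right, y up, looking along -z (the intrinsics and any distortion apply to the point x, -y, -z); pixel columns grow to the right and rows downward; lengths in m; the calibration is good to about 2 mm. A picture is of the moment at which its call begins: read the wrist's pose just before it. calibration takes no time and is no camera call; for the wrist camera it gives the pose at the moment of the call.
- manip.finish_job(): hands the job in, once; it reports no verdict.
Trained networks look in the newest picture that a camera, given by its name, has taken for a name from the list of things; names that differ only in an ending like _2 or _b are one class to them, and where a whole thing is asked for, a point or a joint stands for the part that bears it (a point fixed in the world has none). Each returns a list of dicts, best first, with "conf" (0 to 1); they miss things now and then, are a little off and sometimes report something else, mostly with a low value. They report only what shows in the picture. A call takes as long as a camera call.
- manip.regions_of(name, camera): "pixels" (480x640 bool, what is visible of it) and "bbox" ([left, top, right, bottom] in pixels, round what is visible of it).
- manip.mark_of(name, camera): "location" ([column, row] in pixels: a listed point, or the origin of a listed thing).
The state is a dict: "clock": time; "joint_positions": joint angles; "qd": joint speeds; "joint_efforts": joint torques, N m; "eef_pos": TCP position; "ee_rot": TCP orientation; "force": force on the tool from outside, world axes, zero at the start; "torque": the same for the moment, N m; "opening": finger opening in m.
Only numpy, scipy, OpenCV 4.12 (cv2) and the standard library are available. Lean on these libraries where they do the work, as an engineer would, in place of code of your own. Each camera call takes 0.05 s, during which the arm holds its last target. There are 200 camera calls.

### The job

Test the latching limit switch that has the orange roller: gently push its roller over sideways, the way the lever gives, just until the switch clicks and its orange tab pops up, then let the lever spring all the way back. After that re-arm it by pressing the tab down until it snaps flat. Do not force the lever on against its stop after the click, and leave the blue switch and the things standing around it alone.

Things in the scene. Friction and masses are not known exactly. Their poses are not given: they have to be found in the camera images.
- orange_switch: limit switch with orange roller and tab, fixed to the table: grey housing 52 x 80 mm, top at z = 95 mm, on a foot 100 x 110 x 8 mm. Origin: middle of the foot's underside, z up. The roller lever is on the front (-x) face, the tab on top in the rear half. The lever's pivot is at y 0, z 80 mm, the roller's middle plane at x = -39 mm; pivot to roller centre 60 mm
- orange_switch_roller: orange roller on the lever's end, 22 mm across, 12 mm wide, spins freely (ignore its orientation); origin at its centre, at rest at (-39, -23, 135) mm in the switch's frame. Push it from its -y side towards the switch's +y, about level. More than 14 N on it damages the switch, and more than 25 N anywhere on the switch
- orange_switch_lever (a joint): lever angle, rad: 0 at rest (leaning 0.40 to the switch's -y), grows towards +y, sprung back by 1.2 to 3 N at the roller. The click differs per switch and cannot be seen: anywhere from 0.33 to 0.87 (19 to 52 mm of roller travel). Just before it the force steps up by 2 to 4 N, then falls as the tab pops up; a hard stop follows about 6 mm of roller travel later
- orange_switch_tab (a joint): orange tab's angle, rad: 0 flat (armed), 0.45 popped up (tripped). Hinge along the switch's x at x 0 to 30, y -12, z 100 mm; the tab reaches 44 mm from it towards -y, 30 mm wide, 4 mm thick, top at z = 105 mm when flat; its free end rises. Once up it stays up until pressed with 3 to 8 N to below about 0.15, whence it snaps flat
- orange_switch_tab_press (a point): point on the orange tab's upper face, mid-width, 34 mm from its hinge, 10 mm from its free end: press about here, straight down; at (15, -46, 105) mm in the switch's frame when flat
- blue_switch: limit switch with blue roller and tab, fixed to the table: grey housing 52 x 80 mm, top at z = 95 mm, on a foot 100 x 110 x 8 mm. Origin: middle of the foot's underside, z up. The roller lever is on the front (-x) face, the tab on top in the rear half. Built like the orange one, same sizes; to be left alone
- blue_switch_lever (a joint): lever angle of the blue switch, rad, 0 at rest; leave alone
- blue_switch_tab (a joint): tab angle of the blue switch, rad, 0 flat; leave alone
- amber_bottle_center (a point): centre of a loose, standing reagent bottle, 49 mm across, 94 mm tall, black cap; bystander
- tube_center (a point): centre of a loose, standing 50 ml tube with a blue cap, 34 mm across, 110 mm tall; bystander
- adapter_center (a point): centre of a loose black power adapter, 50 x 91 x 32 mm; bystander

How it is judged (in metres and radians):
On the way, in this order (a step that is already met when the one before it is completed fails the run):
1. the orange switch has clicked: its tab has popped up while its lever is pushed over (value of joint orange_switch_tab above 0.35 rad and value of joint orange_switch_lever above 0.2 rad), for 0.05 s.
2. the lever has been let back to rest, with the tab still up and nothing touching the roller (value of joint orange_switch_lever below 0.05 rad and value of joint orange_switch_tab above 0.35 rad and contact force between the fingers and orange_switch_roller below 0.2 N), for 0.2 s.
At the end, for the whole second after the job is handed in: The orange switch has been tripped by its lever and let go, and at the end its tab lies flat (within 0.06 rad) and its lever stands at rest (within 0.05 rad); the blue switch is at rest with its tab flat (value of joint each of orange_switch_tab, blue_switch_tab below 0.06 rad and value of joint each of orange_switch_lever, blue_switch_lever below 0.05 rad); the robot touches nothing.
It fails at once if the orange roller is pushed with more than 14 N (contact force between the fingers and orange_switch_roller above 14 N).
It fails at once if any part of the orange switch is pushed with more than 25 N (contact force between the fingers and orange_switch above 25 N).
It fails at once if the blue switch's lever or tab is moved (value of joint blue_switch_lever above 0.12 rad or value of joint blue_switch_tab above 0.15 rad).
It fails at once if the amber bottle, the tube or the adapter is moved more than 25 mm (distance of any of amber_bottle_center, tube_center, adapter_center from where it was at the start of the episode above 0.025 m).
It also fails if it takes over 48 s, if anything falls off the work surface, if the arm or the gripper's body presses on something with over 40 N, if the wrist force passes 120 N, or if a joint passes its speed limit or range.

## Working session

There is one attempt and no reset: what is moved stays moved. The work goes in short steps, Python scripts to look and compute and a tool call to move; the robot and the scene stay as the last step left them, time stands still between calls to the robot, and variables do not carry over. Pictures are saved under pics/ and viewed, about 8 in all and at most 12, crops included, and the job is handed in when it is done.

Besides the shell and the picture viewer there is one more tool, called after "Emit:" by a JSON object that holds its "method" and its "body". move_arm: Moves the arm, as the interface text tells. Its arguments: {"type":"object","properties":{"delta_pos":{"type":"array","items":{"type":"array","items":{"type":"number"}}},"dr":{"type":"array","items":{"type":"array","items":{"type":"number"}}},"grip":{"type":"array","items":{"type":"number"}},"squeeze":{"type":"number"}},"required":["delta_pos","dr","grip"]}

```bash
mkdir -p pics
cat > h.py <<'E'
from workcell import manip
import numpy as np, cv2
def snap(c,n):
    im=manip.snapshot(c); cv2.imwrite(f'pics/{n}.png',im[:,:,::-1]); return im
def ray(c,uv):
    k=manip.calibration(c); K=np.array(k['camera_matrix']);T=np.array(k['pose'])
    d=np.linalg.inv(K)@[uv[0],uv[1],1]; d=T[:3,:3]@[d[0],-d[1],-d[2]]
    return T[:3,3],d/np.linalg.norm(d)
def onz(c,uv,z):
    o,d=ray(c,uv); return o+d*(z-o[2])/d[2]
def proj(c,p):
    k=manip.calibration(c); K=np.array(k['camera_matrix']);T=np.array(k['pose'])
    q=np.linalg.inv(T)@np.append(p,1); q=K@[q[0],-q[1],-q[2]]; return q[:2]/q[2]
def tri(obs):
    A=np.zeros((3,3));b=np.zeros(3)
    for c,uv in obs:
        o,d=ray(c,uv);P=np.eye(3)-np.outer(d,d);A+=P;b+=P@o
    p=np.linalg.solve(A,b); return p
E
python3 - <<'E'
from h import *
print(manip.get_obs())
for c in ['scene','side']:
    snap(c,c+'0')
    k=manip.calibration(c);print(c,np.round(k['pose'],3).tolist())
    for n in ['orange_switch','orange_switch_roller','orange_switch_tab_press','blue_switch','amber_bottle_center','tube_center','adapter_center']:
        r=manip.mark_of(n,c)[:2]; print(n,[(np.round(x['location'],1).tolist(),round(x['conf'],2)) for x in r])
a,b=cv2.imread('pics/scene0.png'),cv2.imread('pics/side0.png')
E
```

```text
{'clock': 0.0, 'joint_positions': array([-7.99042937e+01,  2.81640450e+01,  8.93504355e+01,  1.53620647e-03,
        6.25499487e+01, -6.05005589e+00]), 'qd': array([-0.10428555, -0.10939365, -0.01373654,  0.00044556,  0.0348792 ,
        0.12360995]), 'joint_efforts': array([-1.79131475e-03, -6.18460107e+01, -2.61598080e+01, -1.47167543e-04,
        4.11065601e-03,  3.28562415e-06]), 'eef_pos': array([ 0.17378735, -0.60007972,  0.20252701]), 'ee_rot': array([-97.26148196,  89.93555644,  98.88357131]), 'force': array([-0.19804612,  0.29034418, -1.12295716]), 'torque': array([-0.00364512, -0.00628259,  0.01044566]), 'opening': 0.08527588105048466}
scene [[-0.832, 0.225, -0.507, 0.084], [-0.554, -0.311, 0.772, 0.494], [0.016, 0.923, 0.383, 0.446], [0.0, 0.0, 0.0, 1.0]]
orange_switch [([366.2, 278.9], 0.97)]
orange_switch_roller [([393.8, 209.3], 0.39)]
orange_switch_tab_press [([365.6, 220.6], 0.58)]
blue_switch [([265.1, 356.8], 0.96)]
amber_bottle_center [([247.5, 264.5], 0.85)]
tube_center [([391.4, 302.6], 0.8)]
adapter_center []
side [[-0.94, 0.154, -0.306, 0.286], [-0.342, -0.455, 0.822, 0.539], [-0.012, 0.877, 0.48, 0.527], [0.0, 0.0, 0.0, 1.0]]
orange_switch [([349.3, 272.6], 0.91)]
orange_switch_roller [([374.4, 195.6], 0.51)]
orange_switch_tab_press [([337.8, 205.0], 0.69)]
blue_switch [([287.4, 382.3], 0.63)]
amber_bottle_center [([222.4, 276.2], 0.7)]
tube_center [([404.3, 310.0], 0.92)]
adapter_center [([449.9, 298.2], 0.73)]
```

View pics/scene0.png

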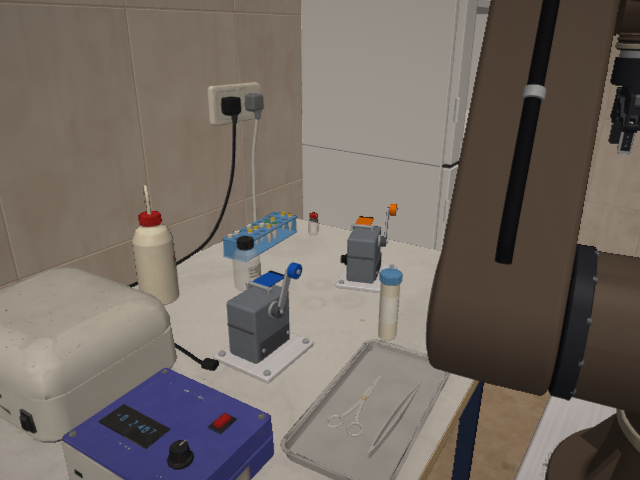

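View pics/side0.png

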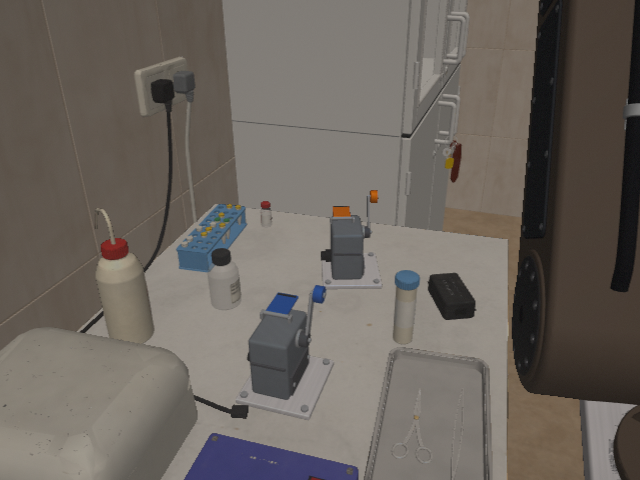

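Both switches stand with their levers toward the robot (image right). The orange one is at about (366,279) in scene and (349,273) in side. The tube at (391,303) is in front of it, and the adapter shows at (450,298) in side.

Run:
```python
from h import *
from scipy.optimize import least_squares
M={'sw':[(366.2,278.9),(349.3,272.6)],'rol':[(393.8,209.3),(374.4,195.6)],'tab':[(365.6,220.6),(337.8,205)],'blue':[(265.1,356.8),(287.4,382.3)],'bot':[(247.5,264.5),(222.4,276.2)],'tube':[(391.4,302.6),(404.3,310)]}
for n,(a,b) in M.items(): print(n,tri([('scene',a),('side',b)]).round(3))
print('adapter',onz('side',(449.9,298.2),.016).round(3))
L={'sw':(0,0,0),'rol':(-.039,-.023,.135),'tab':(.015,-.046,.105)}
def res(p):
    c,s=np.cos(p[2]),np.sin(p[2]);R=np.array([[c,-s,0],[s,c,0],[0,0,1]]);out=[]
    for n in L:
        q=R@L[n]+[p[0],p[1],0]
        for i,cam in enumerate(['scene','side']): out+=list(proj(cam,q)-M[n][i])
    return out
for y0 in [0,1.57,3.14,-1.57]:
    r=least_squares(res,[.6,-.5,y0],loss='soft_l1',x_scale=[.1,.1,1]);print(r.cost,r.x.round(4),np.degrees(r.x[2]),np.round(r.fun,1))
for c,box in [('scene',(320,190,420,300)),('side',(300,180,400,300))]:
    im=cv2.imread(f'pics/{c}0.png')[box[1]:box[3],box[0]:box[2]]
    cv2.imwrite(f'pics/c_{c}.png',cv2.resize(im,(400,480),interpolation=cv2.INTER_CUBIC))
cv2.imwrite('pics/crop.png',np.hstack([cv2.imread('pics/c_scene.png'),cv2.imread('pics/c_side.png')]))
```

```text
sw [ 0.525 -0.289 -0.004]
rol [ 0.494 -0.329  0.134]
tab [ 0.571 -0.361  0.088]
blue [ 0.524  0.006 -0.01 ]
bot [ 0.703 -0.152  0.032]
tube [ 0.396 -0.138  0.051]
adapter [ 0.342 -0.239  0.016]
10.267499293488239 [ 0.5225 -0.287   0.367 ] 21.030206764869202 [ 0.8 -1.8  0.4  0.  -1.  -0.6 -1.2  1.7 -0.2 -3.4  2.6  3.2]
10.26749929373808 [ 0.5225 -0.287   0.367 ] 21.030180501036888 [ 0.8 -1.8  0.4  0.  -1.  -0.6 -1.2  1.7 -0.2 -3.4  2.6  3.2]
10.267499293920672 [ 0.5225 -0.287   0.367 ] 21.030165684600966 [ 0.8 -1.8  0.4  0.  -1.  -0.6 -1.2  1.7 -0.2 -3.4  2.6  3.2]
10.267499293928543 [ 0.5225 -0.287   0.367 ] 21.030165105468566 [ 0.8 -1.8  0.4  0.  -1.  -0.6 -1.2  1.7 -0.2 -3.4  2.6  3.2]
```

View pics/crop.png

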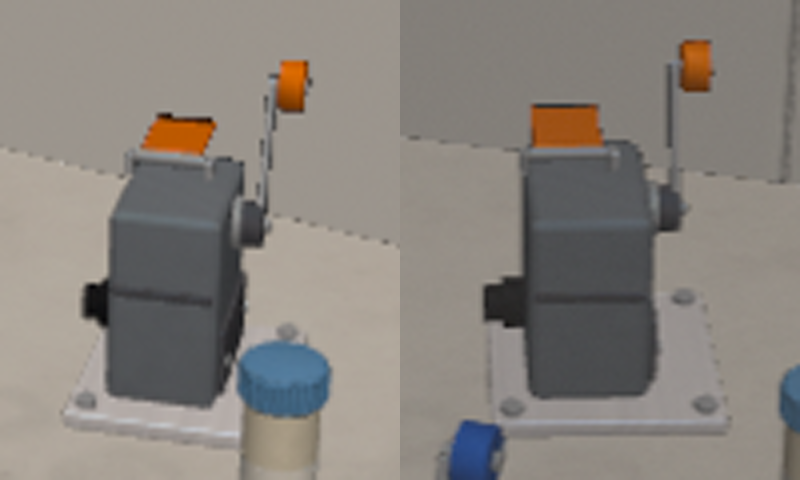

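The crops show the orange switch with its tab flat, the lever upright leaning away from the cameras, and the foot's near edge nearly parallel to the side image. That agrees with the fitted yaw of about 21°. Next I move to a standoff at the switch's -y side.

```bash
cat >> h.py <<'E'
from scipy.spatial.transform import Rotation as Ro
SW=[0.5225,-0.287,21.0]
def sw2w(p):
    return Ro.from_euler('z',SW[2],degrees=True).apply(p)+[SW[0],SW[1],0]
def w2sw(p): return Ro.from_euler('z',-SW[2],degrees=True).apply(np.array(p)-[SW[0],SW[1],0])
def pose():
    o=manip.get_obs(); return o,np.array(o['eef_pos']),Ro.from_euler('xyz',o['ee_rot'],degrees=True)
def to(target,ysw=None):
    """print cm shift in tool axes, rotvec so that tool is down with tool y along switch-frame angle ysw"""
    o,p,R=pose(); d=R.inv().apply(np.array(target)-p)*100; out=['shift cm',d.round(2).tolist()]
    if ysw is not None:
        for k in range(4):
            a=np.radians(SW[2]+ysw+90*k); y=np.array([np.cos(a),np.sin(a),0]); x=np.array([0,0,-1.])
            Rt=Ro.from_matrix(np.stack([x,y,np.cross(x,y)],1)); out+=[(ysw+90*k,(R.inv()*Rt).as_rotvec(degrees=True).round(1).tolist())]
    print(*out); print('now sw-frame mm',(w2sw(p)*1000).round(1),'t',round(o['clock'],2),'F sw',Ro.from_euler('z',-SW[2],degrees=True).apply(o['force']).round(2),'open',round(o['opening'],4))
E
python3 - <<'E'
from h import *
to(sw2w([-.045,-.09,.2]),0)
o,p,R=pose();print(R.as_matrix().round(2)); k=manip.calibration('wrist')['pose'];print(np.round(R.inv().apply(np.array(k)[:3,3]-p),3),(R.inv().as_matrix()@np.array(k)[:3,:3]).round(2))
E
```

```text
shift cm [0.31, -11.06, -38.48] (0, [-94.9, 0.0, -0.0]) (90, [175.1, -0.0, 0.0]) (180, [85.1, -0.0, -0.0]) (270, [-4.9, -0.0, -0.0])
now sw-frame mm [-437.8 -167.6  203.1] t 0.8 F sw [-0.37 -0.14  0.  ] open 0.0852
[[ 0.    0.28 -0.96]
 [-0.   -0.96 -0.28]
 [-1.    0.   -0.  ]]
[-0.171 -0.001 -0.083] [[ 0.    0.32 -0.95]
 [ 1.    0.    0.  ]
 [ 0.   -0.95 -0.32]]
```

Emit:
{"method": "move_arm", "body": {"delta_pos": [[0,-1.5,-5.5],[0,-1.2,-5.5],[0,-1.2,-5.5],[0,-1.2,-5.5],[0,-1.2,-5.5],[0,-1.2,-5.5],[0,-1,-4],[0,0,0]], "dr": [[-4.9,0,0],[0,0,0],[0,0,0],[0,0,0],[0,0,0],[0,0,0],[0,0,0],[0,0,0]], "grip": [1,1,1,1,1,1,1,1]}}

```text
clock: 1.8
eef_pos: [0.5004, -0.3861, 0.203]
ee_rot: [101.0, 89.9, -57.9]
force: [-0.8, -0.8, -0.0]
opening: -0.0002
```

Run:
```python
from h import *
to(sw2w([-.045,-.09,.2]),270)
im=snap('wrist','w1')
for n in ['orange_switch','orange_switch_roller','orange_switch_tab_press']:
    for f in manip.mark_of(n,'wrist')[:2]: print(n,np.round(f['location'],1),f['conf'])
for n,l in [('sw',(0,0,0)),('rol',(-.039,-.023,.135)),('tab',(.015,-.046,.105))]: print(n,proj('wrist',sw2w(l)).round(1))
```

```text
shift cm [0.3, 0.54, -1.12] (270, [0.1, -0.0, -0.1]) (360, [-89.9, 0.1, -0.1]) (450, [-179.9, 0.2, -0.0]) (540, [90.1, -0.1, -0.1])
now sw-frame mm [-56.2 -84.6 203. ] t 1.8 F sw [-1.06 -0.45 -0.04] open -0.0002
orange_switch [229.6 134.8] 0.96
orange_switch_roller [220.3 218.8] 0.9
orange_switch_tab_press [256.4 126.5] 0.69
sw [227.  135.3]
rol [221.  211.6]
tab [259.  122.3]
```

View pics/w1.png

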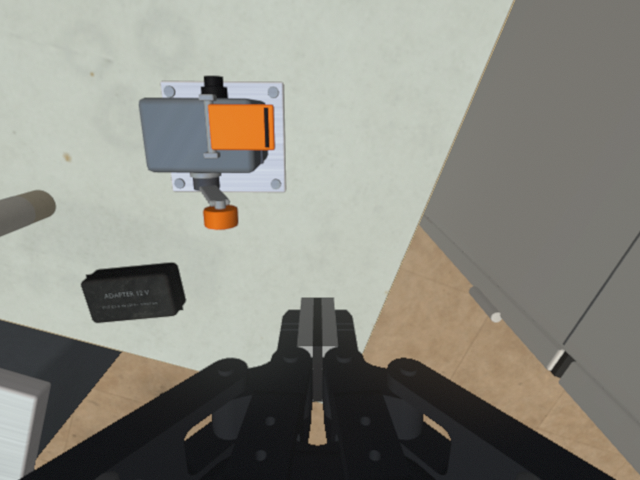

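The wrist view shows up as switch +x and left as +y. The roller is at (220,218), the foot corners are at (161,81), (283,82) and (286,191), and the tab is flat at about (242,127). I refit with these.

Run:
```python
from h import *
from scipy.optimize import least_squares
O=[('scene',(0,0,0),(366.2,278.9)),('side',(0,0,0),(349.3,272.6)),('wrist',(0,0,0),(229.6,134.8)),
('scene',(-.039,-.023,.135),(393.8,209.3)),('side',(-.039,-.023,.135),(374.4,195.6)),('wrist',(-.039,-.023,.135),(220.5,217.5)),
('wrist',(.05,.055,.008),(161,81)),('wrist',(.05,-.055,.008),(283,82)),('wrist',(-.05,-.055,.008),(286,191))]
def res(p):
    R=Ro.from_euler('z',p[2]); o=[]
    for c,l,uv in O: o+=list(proj(c,R.apply(l)+[p[0],p[1],0])-uv)
    return np.array(o)
r=least_squares(res,[.522,-.287,.367],loss='soft_l1',x_scale=[.1,.1,1]);print(r.x.round(4),np.degrees(r.x[2]).round(2));print(res(r.x).reshape(-1,2).round(1).tolist())
s=open('h.py').read().replace('SW=[0.5225,-0.287,21.0]',f'SW=[{r.x[0]:.4f},{r.x[1]:.4f},{np.degrees(r.x[2]):.2f}]');open('h.py','w').write(s)
import importlib,h;importlib.reload(h)
h.to(h.sw2w([-.045,-.075,.130]),270)
# finger tip projection check
o,p,R=h.pose();print(proj('wrist',p))
```

```text
[ 0.5203 -0.2883  0.3543] 20.3
[[2.2, -1.8], [1.8, -0.1], [-2.0, 3.2], [0.5, -0.5], [0.4, 1.7], [0.7, -1.7], [-1.4, -1.2], [1.0, -1.0], [-0.0, 1.3]]
shift cm [7.31, -1.13, -1.11] (270, [0.5, 0.0, -0.1]) (360, [-89.5, 0.1, -0.1]) (450, [-179.5, 0.2, 0.0]) (540, [90.5, -0.1, -0.1])
now sw-frame mm [-56.  -86.2 203.2] t 2.0 F sw [-0.55  0.85 -0.16] open -0.0007
[319.54038816 286.9737804 ]
```

Emit:
{"method": "move_arm", "body": {"delta_pos": [[2.4,0,-0.5],[2.4,0,-0.6],[2.5,0,0],[0,-0.5,0],[0,-0.5,0],[0,0,0]], "dr": [[0.5,0,0],[0,0,0],[0,0,0],[0,0,0],[0,0,0],[0,0,0]], "grip": [1,1,1,1,1,1]}}

```text
clock: 2.75
eef_pos: [0.5004, -0.3805, 0.1314]
ee_rot: [103.3, 89.7, -56.9]
force: [0.9, -0.1, 0.3]
opening: -0.0001
```

Run:
```python
from h import *
to(sw2w([-.045,-.05,.130]),270)
snap('wrist','w2');snap('scene','s2');snap('side','d2')
W,S,D=[cv2.imread(f'pics/{n}.png') for n in ('w2','s2','d2')]
f=lambda im,b:cv2.resize(im[b[1]:b[3],b[0]:b[2]],(400,300))
cv2.imwrite('pics/m2.png',np.vstack([np.hstack([f(W,(160,60,480,300)),f(S,(300,160,460,280))]),np.hstack([f(D,(280,160,440,280)),f(W,(0,0,640,480))])]))
```

```text
shift cm [0.12, -2.96, -0.54] (270, [-0.5, -0.1, -0.3]) (360, [-90.5, 0.2, -0.3]) (450, [179.5, -0.5, 0.1]) (540, [89.5, -0.3, -0.2])
now sw-frame mm [-50.6 -79.6 131.4] t 2.75 F sw [ 0.79 -0.38  0.34] open -0.0001
```

View pics/m2.png

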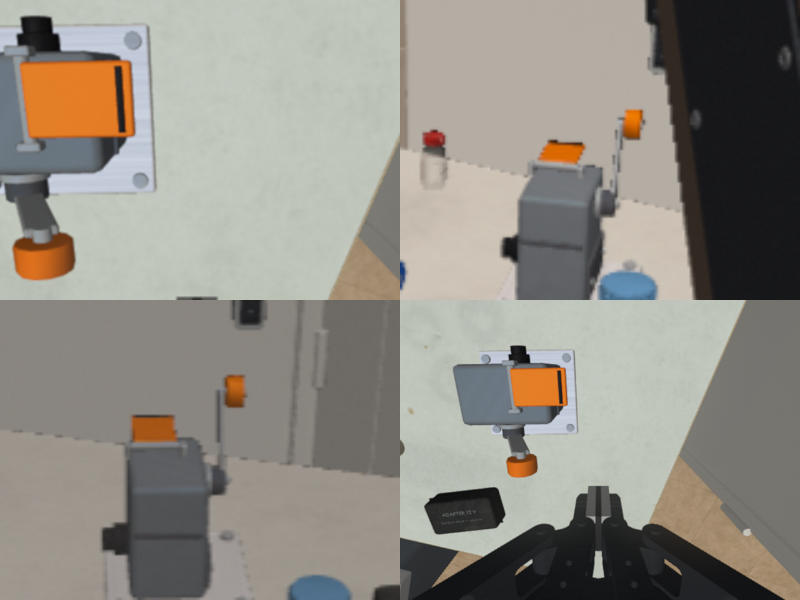

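Run:
```python
from h import *
o,p,R=pose()
for c in ('wrist','side','scene'):
    print(c,'tcp',proj(c,p).round(1),'roller pred',proj(c,sw2w([-.039,-.023,.135])).round(1))
for c,n in (('wrist','w2'),('side','d2'),('scene','s2')):
    hsv=cv2.cvtColor(cv2.imread(f'pics/{n}.png'),cv2.COLOR_BGR2HSV)
    m=cv2.inRange(hsv,(5,190,120),(18,255,255)); k,l,st,ce=cv2.connectedComponentsWithStats(m)
    print(n,[(st[i].tolist(),ce[i].round(1).tolist()) for i in range(1,k) if st[i,4]>40])
```

```text
wrist tcp [319.6 287. ] roller pred [199.4 270. ]
side tcp [377.9 186.2] roller pred [374.9 197.3]
scene tcp [403.8 202. ] roller pred [394.3 208.8]
w2 [([177, 108, 90, 62, 4858], [220.5, 138.8]), ([171, 255, 44, 29, 986], [193.3, 269.4])]
d2 [([371, 190, 7, 11, 61], [373.7, 195.2]), ([333, 207, 17, 9, 147], [340.8, 211.0])]
s2 [([390, 204, 7, 11, 67], [392.8, 209.0]), ([356, 217, 18, 8, 99], [364.6, 220.6])]
```

The fingertips are beside the roller at the same height. The tab is flat and the roller sits about 3 mm further +y than predicted. Now closing in.

Emit:
{"method": "move_arm", "body": {"delta_pos": [[0,-1.0,-0.4],[0.1,-0.8,0],[0,-0.4,0],[0,0,0]], "dr": [[0,0,0],[0,0,0],[0,0,0],[0,0,0]], "grip": [1,1,1,1]}}

```text
clock: 3.4
eef_pos: [0.497, -0.3566, 0.1305]
ee_rot: [105.3, 89.6, -54.9]
force: [1.0, 0.8, 0.1]
opening: 0.0003
```

```bash
cat > st.py <<'E'
from h import *
import sys
to(sw2w([-.045,-.045,.130]),270)
for c in sys.argv[2:] or ('wrist','scene'):
    im=snap(c,c+sys.argv[1]); hsv=cv2.cvtColor(im,cv2.COLOR_RGB2HSV)
    m=cv2.inRange(hsv,(5,190,120),(18,255,255)); k,l,st,ce=cv2.connectedComponentsWithStats(m)
    print(c,[(st[i].tolist(),ce[i].round(1).tolist()) for i in range(1,k) if st[i,4]>15])
o,p,R=pose();print('F sw',Ro.from_euler('z',-SW[2],degrees=True).apply(o['force']).round(2))
E
python3 st.py a
```

```text
shift cm [0.04, -1.1, -0.04] (270, [-0.5, -0.1, -0.4]) (360, [-90.5, 0.2, -0.4]) (450, [179.5, -0.6, 0.2]) (540, [89.5, -0.4, -0.2])
now sw-frame mm [-45.5 -56.  130.5] t 3.4 F sw [1.21 0.39 0.05] open 0.0003
wrist [([225, 119, 88, 61, 4745], [267.4, 148.7]), ([223, 267, 41, 27, 816], [242.1, 280.4])]
scene [([390, 204, 7, 11, 67], [392.8, 209.0]), ([356, 217, 18, 8, 99], [364.6, 220.6])]
F sw [-0.38 -0.57  0.34]
```

Emit:
{"method": "move_arm", "body": {"delta_pos": [[0,-0.5,0],[0,-0.5,0],[0,0,0]], "dr": [[-0.5,0,0],[0,0,0],[0,0,0]], "grip": [1,1,1]}}

```text
clock: 3.88
eef_pos: [0.4933, -0.3472, 0.1302]
ee_rot: [104.4, 89.6, -55.2]
force: [0.2, 0.1, -0.0]
opening: 0.0004
```

```bash
python3 st.py b
```

```text
shift cm [0.02, -0.09, -0.07] (270, [0.1, -0.1, -0.4]) (360, [-89.9, 0.2, -0.4]) (450, [-179.9, 0.6, -0.1]) (540, [90.1, -0.4, -0.2])
now sw-frame mm [-45.7 -45.9 130.2] t 3.88 F sw [ 0.21  0.07 -0.01] open 0.0004
wrist [([247, 119, 87, 60, 4770], [288.5, 148.0]), ([246, 266, 38, 27, 765], [263.4, 279.9])]
scene [([390, 204, 7, 11, 67], [392.8, 209.0]), ([356, 217, 18, 8, 99], [364.6, 220.6])]
F sw [ 0.5   1.06 -0.32]
```

View pics/wristb.png

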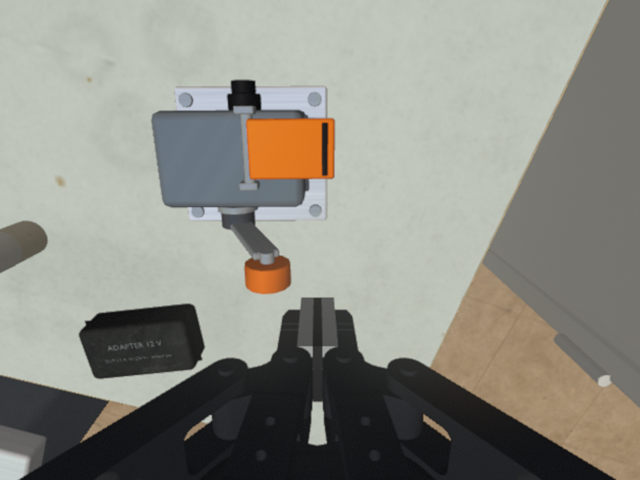

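Run:
```python
from h import *
o,p,R=pose()
for x in (0,-.01,-.019):
  for z in (-.011,0,.011):
    for y in (0,-.0145,): print((x,y,z),proj('wrist',p+R.apply([x,y,z])).round(0),end=' ')
  print()
print('roller',[proj('wrist',sw2w([a,b,.135])).round(0) for a,b in ((-.045,-.034),(-.045,-.012),(-.033,-.034),(-.033,-.012))])
print('roller top',[proj('wrist',sw2w([a,b,.146])).round(0) for a,b in ((-.045,-.023),(-.033,-.023))])
```

```text
(0, 0, -0.011) [320. 266.] (0, -0.0145, -0.011) [290. 266.] (0, 0, 0) [320. 287.] (0, -0.0145, 0) [290. 287.] (0, 0, 0.011) [320. 307.] (0, -0.0145, 0.011) [291. 307.] 
(-0.01, 0, -0.011) [320. 275.] (-0.01, -0.0145, -0.011) [288. 275.] (-0.01, 0, 0) [320. 296.] (-0.01, -0.0145, 0) [289. 296.] (-0.01, 0, 0.011) [320. 317.] (-0.01, -0.0145, 0.011) [289. 317.] 
(-0.019, 0, -0.011) [320. 283.] (-0.019, -0.0145, -0.011) [287. 283.] (-0.019, 0, 0) [320. 306.] (-0.019, -0.0145, 0) [287. 306.] (-0.019, 0, 0.011) [320. 327.] (-0.019, -0.0145, 0.011) [288. 327.] 
roller [array([294., 290.]), array([248., 290.]), array([294., 267.]), array([247., 267.])]
roller top [array([269., 301.]), array([268., 277.])]
```

Run:
```python
from h import *
o,p,R=pose(); snap('side','db')
out=[]
for c,n in (('scene','sceneb'),('side','db')):
    im=cv2.imread(f'pics/{n}.png'); u=proj(c,p); q=proj(c,p+R.apply([-.019,0,0])); print(c,u.round(1),q.round(1),proj(c,p+R.apply([-.073,0,0])).round(1))
    x,y=int(u[0])-30,int(u[1])-60
    cr=cv2.resize(im[y:y+90,x:x+60],(400,600),interpolation=cv2.INTER_CUBIC)
    for t,col in ((u,(0,0,255)),(q,(0,255,0))): cv2.circle(cr,(int((t[0]-x+.5)*6.67),int((t[1]-y+.5)*6.67)),4,col,-1)
    out.append(cr)
cv2.imwrite('pics/tip.png',np.hstack(out))
```

```text
scene [399.2 207.6] [399.9 198.1] [401.8 170.1]
side [377.2 194.3] [377.7 184.2] [379.2 154.3]
```

View pics/tip.png

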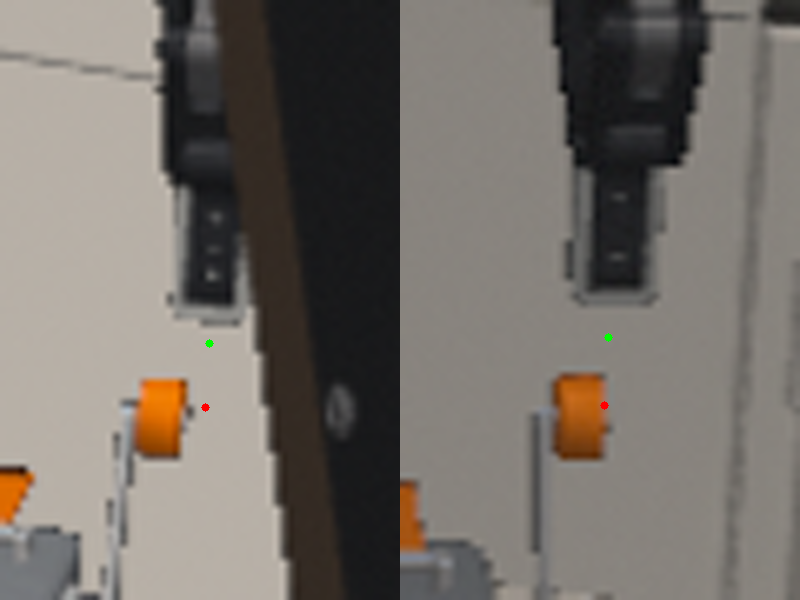

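The close-up shows the real fingertips about 28 mm above the reported TCP in both cameras: tip at row 195 in scene where 208 was predicted, and row 179 in side where 194 was predicted. Side to side they agree. I back off, go lower and check again.

Emit:
{"method": "move_arm", "body": {"delta_pos": [[0,1.2,0],[1.2,0,0],[1.6,0,0],[0,0,0]], "dr": [[0,0,0],[0,0,0],[0,0,0],[0,0,0]], "grip": [1,1,1,1]}}

```text
clock: 4.53
eef_pos: [0.4979, -0.3601, 0.0995]
ee_rot: [102.5, 89.7, -57.2]
force: [-0.7, -0.6, -0.0]
opening: -0.0
```

```bash
python3 st.py c
python3 - <<'E'
from h import *
o,p,R=pose(); snap('side','dc')
out=[]
for c,n in (('scene','scenec'),('side','dc')):
    im=cv2.imread(f'pics/{n}.png'); t=p+R.apply([-.028,0,0]);u=proj(c,t); print(c,u.round(1))
    x,y=int(u[0])-30,int(u[1])-60
    cr=cv2.resize(im[y:y+90,x:x+60],(400,600),interpolation=cv2.INTER_CUBIC)
    cv2.circle(cr,(int((u[0]-x+.5)*6.67),int((u[1]-y+.5)*6.67)),4,(0,0,255),-1)
    out.append(cr)
cv2.imwrite('pics/tip2.png',np.hstack(out))
E
```

```text
shift cm [-3.06, -1.44, -0.1] (270, [0.0, -0.1, -0.3]) (360, [-90.0, 0.2, -0.3]) (450, [-180.0, 0.5, -0.1]) (540, [90.0, -0.3, -0.2])
now sw-frame mm [-46.  -59.6  99.5] t 4.53 F sw [-0.84 -0.38 -0.04] open -0.0
wrist [([201, 119, 105, 72, 6644], [251.8, 154.0]), ([195, 297, 50, 33, 1207], [219.2, 314.0])]
scene [([390, 204, 7, 11, 67], [392.8, 209.0]), ([356, 217, 18, 8, 99], [364.6, 220.6])]
F sw [-0.48  0.04  0.12]
scene [400.  206.1]
side [376.3 191.9]
```

View pics/tip2.png

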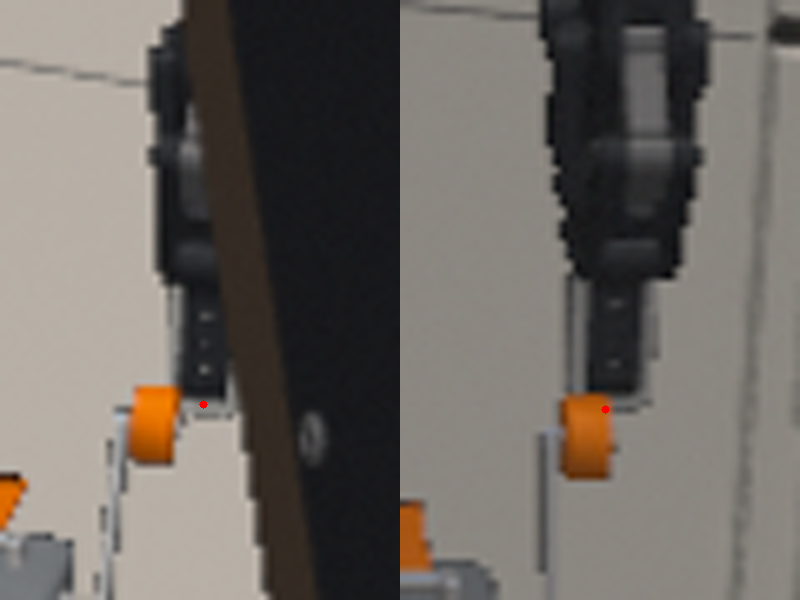

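The tip now lines up with the roller's height (true tip z about 0.127). I advance toward contact.

Emit:
{"method": "move_arm", "body": {"delta_pos": [[0,-0.6,-0.3],[0,-0.5,0],[0,0,0]], "dr": [[0,0,0],[0,0,0],[0,0,0]], "grip": [1,1,1]}}

```text
clock: 5.05
eef_pos: [0.4978, -0.3483, 0.1022]
ee_rot: [109.2, 89.4, -50.5]
force: [-0.5, -0.4, -0.5]
opening: 0.0001
```

```bash
python3 st.py d
```

```text
shift cm [-2.78, -0.32, 0.3] (270, [0.0, -0.2, -0.5]) (360, [-90.0, 0.3, -0.6]) (450, [-180.0, 0.8, -0.3]) (540, [90.0, -0.6, -0.3])
now sw-frame mm [-42.  -48.4 102.2] t 5.05 F sw [-0.61 -0.16 -0.49] open 0.0001
wrist [([230, 129, 101, 69, 6246], [278.6, 162.9]), ([227, 303, 49, 32, 1120], [250.8, 319.9])]
scene [([390, 204, 7, 11, 67], [392.8, 209.0]), ([356, 217, 18, 8, 99], [364.6, 220.6])]
F sw [ 0.61 -0.09 -1.44]
```

View pics/wristd.png

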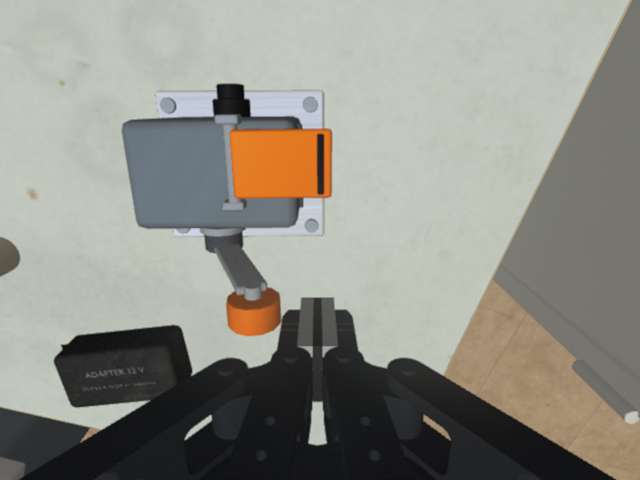

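Emit:
{"method": "move_arm", "body": {"delta_pos": [[0.2,-0.4,0.05],[0.1,-0.4,0],[0,-0.3,0],[0,0,0]], "dr": [[0,0,0],[0,0,0],[0,0,0],[0,0,0]], "grip": [1,1,1,1]}}

```text
clock: 5.65
eef_pos: [0.4937, -0.3386, 0.0992]
ee_rot: [110.0, 89.3, -49.7]
force: [0.2, -2.5, 0.1]
opening: 0.0
```

```bash
python3 st.py e
```

```text
shift cm [-3.08, 0.74, 0.25] (270, [0.0, -0.2, -0.6]) (360, [-90.0, 0.3, -0.7]) (450, [-180.0, 1.0, -0.4]) (540, [90.0, -0.7, -0.3])
now sw-frame mm [-42.4 -38.   99.2] t 5.65 F sw [-0.66 -2.47  0.07] open 0.0
wrist [([254, 129, 102, 70, 6467], [302.2, 162.5]), ([227, 310, 52, 34, 1269], [252.4, 327.5])]
scene [([389, 204, 7, 11, 66], [392.0, 209.0]), ([356, 217, 18, 8, 99], [364.6, 220.6])]
F sw [ 0.05 -2.34 -0.15]
```

Emit:
{"method": "move_arm", "body": {"delta_pos": [[0,-0.3,0],[0,-0.3,0],[0,-0.2,0]], "dr": [[0,0,0],[0,0,0],[0,0,0]], "grip": [1,1,1]}}

```text
clock: 6.12
eef_pos: [0.4909, -0.3311, 0.0991]
ee_rot: [109.9, 89.3, -49.8]
force: [0.2, -2.8, -0.6]
opening: -0.0002
```

```bash
python3 st.py f
```

```text
shift cm [-3.08, 1.54, 0.24] (270, [-0.0, -0.2, -0.7]) (360, [-90.0, 0.3, -0.7]) (450, [180.0, -1.0, 0.4]) (540, [90.0, -0.7, -0.3])
now sw-frame mm [-42.4 -30.   99.1] t 6.12 F sw [-0.77 -2.68 -0.59] open -0.0002
wrist [([272, 129, 103, 69, 6424], [320.4, 162.4]), ([227, 312, 52, 34, 1314], [252.3, 329.7])]
scene [([389, 204, 7, 12, 64], [391.8, 209.5]), ([356, 217, 18, 8, 99], [364.6, 220.6])]
F sw [ 0.43 -1.94 -0.53]
```

Emit:
{"method": "move_arm", "body": {"delta_pos": [[0,-0.2,0],[0,-0.2,0]], "dr": [[0,0,0],[0,0,0]], "grip": [1,1]}}

```text
clock: 6.48
eef_pos: [0.4895, -0.3273, 0.0991]
ee_rot: [109.9, 89.3, -49.8]
force: [1.3, -1.9, 0.2]
opening: -0.0001
```

```bash
python3 st.py g
```

```text
shift cm [-3.07, 1.95, 0.25] (270, [0.0, -0.2, -0.7]) (360, [-90.0, 0.3, -0.7]) (450, [-180.0, 1.1, -0.4]) (540, [90.0, -0.7, -0.3])
now sw-frame mm [-42.4 -25.9  99.1] t 6.47 F sw [ 0.53 -2.18  0.17] open -0.0001
wrist [([282, 129, 102, 69, 6414], [329.8, 162.4]), ([227, 313, 52, 34, 1325], [252.4, 330.1])]
scene [([388, 205, 8, 11, 72], [391.4, 210.1]), ([356, 217, 18, 8, 99], [364.6, 220.6])]
F sw [ 0.2  -1.84  0.35]
```

Emit:
{"method": "move_arm", "body": {"delta_pos": [[0,-0.2,0],[0,-0.2,0]], "dr": [[0,0,0],[0,0,0]], "grip": [1,1]}}

```text
clock: 6.82
eef_pos: [0.4887, -0.3241, 0.0993]
ee_rot: [110.4, 89.1, -49.3]
force: [1.5, -6.2, 0.4]
opening: -0.0002
```

```bash
python3 st.py h scene
```

```text
shift cm [-3.04, 2.28, 0.28] (270, [0.0, -0.3, -0.8]) (360, [-90.0, 0.4, -0.9]) (450, [-180.0, 1.3, -0.5]) (540, [90.0, -0.9, -0.4])
now sw-frame mm [-42.1 -22.6  99.3] t 6.83 F sw [-0.74 -6.31  0.39] open -0.0002
scene [([388, 205, 8, 12, 68], [391.1, 210.7]), ([356, 217, 18, 8, 102], [364.5, 220.5])]
F sw [ 0.04 -4.79 -0.15]
```

The force has stepped up, so the click should be close. I go in smaller steps from here.

Emit:
{"method": "move_arm", "body": {"delta_pos": [[0,-0.15,0]], "dr": [[0,0,0]], "grip": [1]}}

```text
clock: 7.0
eef_pos: [0.4885, -0.3232, 0.0996]
ee_rot: [110.4, 89.0, -49.3]
force: [1.8, -6.4, 0.8]
opening: 0.0002
```

```bash
python3 st.py i scene
```

```text
shift cm [-3.0, 2.38, 0.29] (270, [0.0, -0.3, -0.9]) (360, [-90.0, 0.4, -1.0]) (450, [-180.0, 1.4, -0.5]) (540, [90.0, -1.0, -0.4])
now sw-frame mm [-41.9 -21.7  99.6] t 7.0 F sw [-0.56 -6.62  0.79] open 0.0002
scene [([388, 205, 7, 12, 68], [390.9, 210.9]), ([356, 216, 18, 9, 110], [364.6, 220.3])]
F sw [-0.66 -5.05 -0.55]
```

Emit:
{"method": "move_arm", "body": {"delta_pos": [[0,-0.15,0]], "dr": [[0,0,0]], "grip": [1]}}

```text
clock: 7.18
eef_pos: [0.4882, -0.3223, 0.0999]
ee_rot: [109.8, 88.9, -49.9]
force: [1.1, -6.4, 0.4]
opening: 0.0001
```

```bash
python3 st.py j scene side
```

```text
shift cm [-2.97, 2.47, 0.29] (270, [0.0, -0.4, -1.0]) (360, [-90.0, 0.5, -1.1]) (450, [-180.0, 1.6, -0.6]) (540, [90.0, -1.1, -0.5])
now sw-frame mm [-41.9 -20.8  99.9] t 7.17 F sw [-1.16 -6.37  0.35] open 0.0001
scene [([388, 206, 7, 11, 65], [390.9, 210.9]), ([356, 216, 18, 9, 123], [364.6, 219.9])]
side [([372, 194, 8, 11, 72], [375.6, 198.7]), ([333, 204, 17, 13, 184], [340.6, 210.1])]
F sw [-1.34 -5.37  0.63]
```

Emit:
{"method": "move_arm", "body": {"delta_pos": [[0,-0.15,0]], "dr": [[0,0,0]], "grip": [1]}}

```text
clock: 7.4
eef_pos: [0.4876, -0.3211, 0.1]
ee_rot: [109.0, 88.9, -50.7]
force: [0.2, -3.3, -0.4]
opening: 0.0
```

```bash
python3 st.py k scene side
```

```text
shift cm [-2.96, 2.61, 0.28] (270, [0.0, -0.4, -1.0]) (360, [-90.0, 0.5, -1.1]) (450, [-180.0, 1.6, -0.6]) (540, [90.0, -1.1, -0.5])
now sw-frame mm [-42.1 -19.4 100. ] t 7.4 F sw [-0.96 -3.21 -0.37] open 0.0
scene [([388, 206, 7, 12, 68], [390.9, 211.1]), ([356, 212, 18, 13, 180], [364.4, 218.0])]
side [([372, 195, 8, 11, 71], [375.6, 199.4]), ([333, 198, 17, 19, 282], [340.9, 208.0])]
F sw [-0.3  -2.24  0.34]
```

It clicked: the force fell from about 6.4 to 2.5 N and the tab's top edge rose 9 px in side. Now I release the lever.

Emit:
{"method": "move_arm", "body": {"delta_pos": [[0,0,0],[0,1.0,0],[0,1.2,0],[0,1.2,0],[0,1.2,0],[0,0.8,0],[0,0,0],[0,0,0],[0,0,0]], "dr": [[0,0,0],[0,0,0],[0,0,0],[0,0,0],[0,0,0],[0,0,0],[0,0,0],[0,0,0],[0,0,0]], "grip": [1,1,1,1,1,1,1,1,1]}}

```text
clock: 8.62
eef_pos: [0.5067, -0.3738, 0.0998]
ee_rot: [109.7, 89.2, -50.0]
force: [0.4, 0.1, -0.4]
opening: 0.0003
```

```bash
python3 st.py l scene side wrist
python3 - <<'E'
from h import *
to(sw2w([.015,-.075,.150]),270)
E
```

```text
shift cm [-3.06, -3.01, 0.24] (270, [-0.0, -0.3, -0.7]) (360, [-90.0, 0.4, -0.8]) (450, [180.0, -1.2, 0.4]) (540, [90.0, -0.8, -0.4])
now sw-frame mm [-42.5 -75.5  99.8] t 8.62 F sw [ 0.4  -0.09 -0.41] open 0.0003
scene [([390, 204, 7, 11, 65], [392.8, 209.0]), ([356, 209, 18, 16, 218], [364.4, 217.0])]
side [([370, 190, 8, 11, 63], [373.6, 195.2]), ([333, 198, 17, 19, 283], [340.9, 207.9])]
wrist [([159, 129, 93, 79, 5790], [204.8, 165.4]), ([155, 304, 52, 35, 1309], [181.4, 321.7])]
F sw [ 0.09 -0.11  0.05]
shift cm [-4.99, 0.01, -5.76] (270, [-0.0, -0.3, -0.8]) (360, [-90.0, 0.4, -0.8]) (450, [180.0, -1.2, 0.4]) (540, [90.0, -0.8, -0.4])
now sw-frame mm [-42.4 -75.5  99.9] t 8.78 F sw [ 0.09 -0.11  0.05] open 0.0002
```

The lever is back at rest (roller at its initial pixels) and the tab is up. Now I go over the tab.

Emit:
{"method": "move_arm", "body": {"delta_pos": [[-2,0,0],[-1.7,0,0],[0,0,-3],[0,-0.5,-2.9],[0,-1.2,0],[0,-1.0,0],[0,0,0]], "dr": [[0,-0.3,-0.7],[0,0,0],[0,0,0],[0,0,0],[0,0,0],[0,0,0],[0,0,0]], "grip": [1,1,1,1,1,1,1]}}

```text
clock: 9.65
eef_pos: [0.5522, -0.326, 0.1399]
ee_rot: [91.4, 89.9, -68.3]
force: [-0.5, -0.6, -0.2]
opening: -0.0001
```

```bash
python3 st.py m scene side wrist
python3 - <<'E'
from h import *
to(sw2w([.017,-.048,.095]),270)
W,S,D=[cv2.imread(f'pics/{n}m.png') for n in ('wrist','scene','side')]
f=lambda im,b,s:cv2.resize(im[b[1]:b[3],b[0]:b[2]],s)
cv2.imwrite('pics/m3.png',np.hstack([f(W,(120,60,440,380),(400,400)),f(D,(310,140,400,230),(400,400))]))
E
```

```text
shift cm [0.99, -0.14, 6.18] (270, [-0.0, -0.0, -0.1]) (360, [-90.0, 0.1, -0.1]) (450, [180.0, -0.2, 0.0]) (540, [90.0, -0.1, -0.1])
now sw-frame mm [ 16.8 -46.4 139.9] t 9.65 F sw [-0.68 -0.35 -0.21] open -0.0001
scene [([390, 204, 7, 11, 66], [392.9, 208.9]), ([356, 209, 18, 16, 220], [364.4, 216.9])]
side [([371, 190, 7, 11, 60], [373.7, 195.3]), ([333, 199, 17, 18, 281], [340.9, 208.0])]
wrist [([251, 235, 69, 59, 3029], [284.0, 262.6])]
F sw [-0.02  0.59  0.12]
shift cm [4.48, 0.04, -0.01] (270, [-0.1, -0.0, -0.2]) (360, [-90.1, 0.1, -0.1]) (450, [179.9, -0.2, 0.0]) (540, [89.9, -0.1, -0.1])
now sw-frame mm [ 16.9 -47.5 139.8] t 9.8 F sw [-0.02  0.59  0.12] open 0.0002
```

View pics/m3.png

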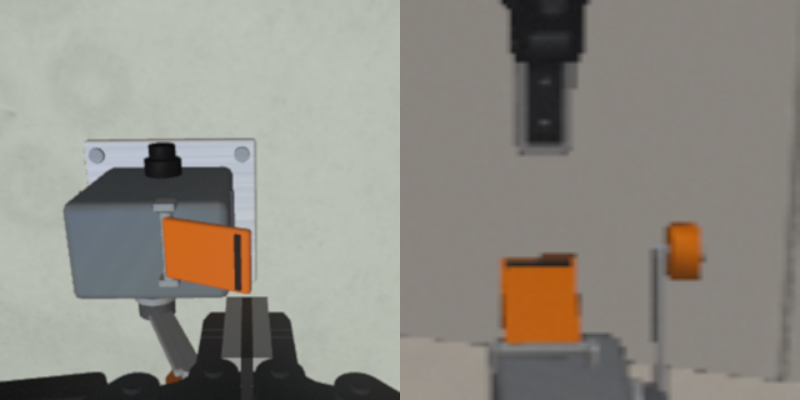

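The fingers sit centred over the raised tab and the lever is at rest. I descend.

Emit:
{"method": "move_arm", "body": {"delta_pos": [[1.8,0,0],[1.5,0,0],[0.7,0,0],[0,0,0]], "dr": [[0,0,0],[0,0,0],[0,0,0],[0,0,0]], "grip": [1,1,1,1]}}

```text
clock: 10.3
eef_pos: [0.5519, -0.3278, 0.0957]
ee_rot: [65.3, 89.9, -94.6]
force: [-0.1, 0.6, 0.5]
opening: 0.0002
```

```bash
python3 st.py n scene side
```

```text
shift cm [-3.43, -0.28, 6.1] (270, [-0.2, 0.0, -0.1]) (360, [-90.2, 0.1, -0.0]) (450, [179.8, -0.1, -0.1]) (540, [89.8, -0.0, -0.1])
now sw-frame mm [ 16.  -48.   95.7] t 10.3 F sw [0.06 0.59 0.49] open 0.0002
scene [([390, 204, 7, 11, 65], [392.8, 209.0]), ([356, 210, 18, 15, 212], [364.3, 217.2])]
side [([370, 190, 8, 11, 62], [373.6, 195.3]), ([333, 198, 17, 19, 283], [340.9, 207.9])]
F sw [-0.97 -0.2  -0.68]
```

Emit:
{"method": "move_arm", "body": {"delta_pos": [[0.25,0,0],[0.25,0,0],[0.25,0,0]], "dr": [[0,0,0],[0,0,0],[0,0,0]], "grip": [1,1,1]}}

```text
clock: 10.78
eef_pos: [0.5534, -0.3294, 0.0908]
ee_rot: [108.7, 89.6, -51.1]
force: [0.9, -2.6, 4.4]
opening: -0.0002
```

```bash
python3 st.py o scene side
```

```text
shift cm [-3.94, -0.46, 6.17] (270, [-0.1, -0.1, -0.4]) (360, [-90.1, 0.2, -0.4]) (450, [179.9, -0.6, 0.2]) (540, [89.9, -0.4, -0.2])
now sw-frame mm [ 16.8 -50.   90.8] t 10.78 F sw [-0.04 -2.78  4.41] open -0.0002
scene [([390, 204, 7, 11, 63], [392.7, 209.1]), ([356, 212, 18, 13, 185], [364.5, 217.9])]
side [([370, 190, 8, 11, 62], [373.6, 195.3]), ([333, 201, 17, 16, 249], [340.9, 209.0])]
F sw [-0.12 -1.96  3.28]
```

Emit:
{"method": "move_arm", "body": {"delta_pos": [[0.25,-0.1,0],[0.25,-0.05,0]], "dr": [[0,0,0],[0,0,0]], "grip": [1,1]}}

```text
clock: 11.12
eef_pos: [0.5526, -0.3275, 0.0852]
ee_rot: [107.7, 89.6, -52.2]
force: [0.6, -1.3, 0.8]
opening: 0.0004
```

```bash
python3 st.py p scene side
```

```text
shift cm [-4.5, -0.26, 6.16] (270, [-0.1, -0.1, -0.4]) (360, [-90.1, 0.2, -0.4]) (450, [179.9, -0.6, 0.2]) (540, [89.9, -0.4, -0.2])
now sw-frame mm [ 16.7 -48.   85.2] t 11.12 F sw [ 0.12 -1.48  0.8 ] open 0.0004
scene [([390, 204, 6, 11, 60], [392.6, 209.3]), ([356, 214, 18, 11, 145], [364.5, 219.2])]
side [([370, 190, 8, 11, 62], [373.6, 195.3]), ([333, 203, 17, 14, 197], [340.6, 210.1])]
F sw [-0.16 -0.09  0.6 ]
```

Emit:
{"method": "move_arm", "body": {"delta_pos": [[0.1,0,0],[0,0,0]], "dr": [[0,0,0],[0,0,0]], "grip": [1,1]}}

```text
clock: 11.48
eef_pos: [0.552, -0.3267, 0.0831]
ee_rot: [98.4, 89.8, -61.4]
force: [-0.1, 0.4, -0.1]
opening: 0.0001
```

```bash
python3 st.py q scene side
```

```text
shift cm [-4.69, -0.17, 6.14] (270, [-0.1, -0.0, -0.2]) (360, [-90.1, 0.1, -0.2]) (450, [179.9, -0.3, 0.0]) (540, [89.9, -0.2, -0.1])
now sw-frame mm [ 16.4 -47.   83.1] t 11.47 F sw [ 0.06  0.36 -0.1 ] open 0.0001
scene [([390, 204, 6, 11, 59], [392.5, 209.3]), ([356, 215, 18, 10, 125], [364.7, 219.8])]
side [([370, 190, 8, 11, 62], [373.6, 195.3]), ([333, 207, 17, 9, 147], [340.8, 211.0])]
F sw [ 0.84  0.18 -0.17]
```

The tab now matches its flat reference in side exactly and the contact force is about zero. I retreat upward.

Emit:
{"method": "move_arm", "body": {"delta_pos": [[-1,0,0],[-3,0,0],[-4,0,0],[-4,0,0],[0,4,0],[0,4,0],[0,0,0],[0,0,0]], "dr": [[0,0,0],[0,0,0],[0,0,0],[0,0,0],[0,0,0],[0,0,0],[0,0,0],[0,0,0]], "grip": [1,1,1,1,1,1,1,1]}}

```text
clock: 12.58
eef_pos: [0.5801, -0.4027, 0.2136]
ee_rot: [111.0, 89.6, -48.8]
force: [-0.2, -0.6, -0.3]
opening: -0.0004
```

```bash
python3 st.py r scene side wrist
python3 - <<'E'
from h import *
W,S,D=[cv2.imread(f'pics/{n}r.png') for n in ('wrist','scene','side')]
f=lambda im,b,s:cv2.resize(im[b[1]:b[3],b[0]:b[2]],s)
cv2.imwrite('pics/m4.png',np.hstack([f(S,(200,160,420,380),(400,400)),f(D,(200,170,420,390),(400,400))]))
E
```

```text
shift cm [8.29, -8.35, 6.17] (270, [-0.1, -0.2, -0.4]) (360, [-90.1, 0.2, -0.4]) (450, [179.9, -0.6, 0.2]) (540, [89.9, -0.4, -0.2])
now sw-frame mm [  16.4 -128.   213.6] t 12.57 F sw [-0.38 -0.46 -0.31] open -0.0004
scene [([390, 204, 7, 11, 66], [392.9, 208.9]), ([356, 217, 18, 8, 99], [364.6, 220.6])]
side [([371, 190, 7, 11, 59], [373.7, 195.2]), ([333, 207, 17, 9, 146], [340.8, 211.0])]
wrist [([161, 203, 60, 38, 2001], [190.4, 221.6]), ([156, 301, 29, 18, 384], [170.5, 310.1])]
F sw [0.26 0.6  0.3 ]
```

View pics/m4.png

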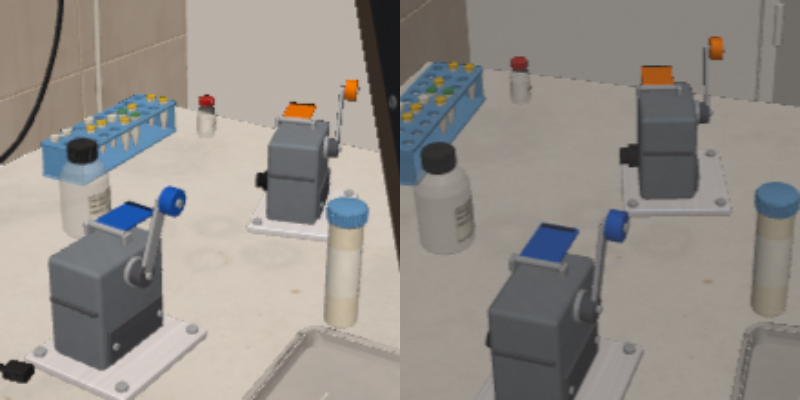

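The orange tab is flat and the lever at rest, both matching their start pixels. The blue switch, bottle and tube look untouched, and the arm is clear.

```bash
python3 -c "from h import *; print(manip.finish_job())"
```

```text
the job is handed in; nothing more can be done
None
```

I tested and re-armed the orange switch and handed the job in at about 13 s of the 48 s; no verdict was reported.

- **Click:** I pushed the roller from its -y side toward +y in small steps. After about 28 mm of travel the force rose to about 6.5 N, then fell to about 2.5 N as the tab popped up. I stopped there, before the hard stop.
- **Release:** I backed off, and the roller returned to its starting pixels with the tab still up and nothing touching it.
- **Re-arm:** I pressed the tab down with readings of up to about 4.4 N until it snapped flat, then retreated.
- **Last checks:** The tab and roller in the scene and side images matched their starting pixels to within 0.1 px. The blue switch, bottle and tube looked untouched in the last picture. The adapter was outside that crop, so I did not check it at the end, but the arm's path stayed clear of it. The force on the tool was at noise level.

**Disagreement:** The visible fingertips sat about 28 mm higher than the reported tool point in all three cameras. I caught this before any contact and worked from the visible tips. The cause is unknown.

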